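Lock the circuit-board holder with its index key

TASK

Take the index key by its black upright grip, put its steel arm in under the hood of the board holder and set the tooth down lightly near one end of the track. Drag it gently along the track, towards the other end, until the tooth drops into the hidden notch; stop there, let it go fully home and leave the key standing level in the notch, released. Never press or push the key hard against the holder, and leave the other things on the bench alone.

Things in the scene. Friction and masses are not known exactly. Their poses are not given: they have to be found in the camera images.
- key_grip (a point): Grip centre of the loose index key (about 0.2 kg), which stands by itself on the mat: an upright black square post, 22 x 22 mm, free from 26 to 88 mm above the underside of its foot (a block 44 x 26 mm, 26 mm high). The point is on the post's axis, 60 mm above the foot's underside. Key x points along its steel arm, z up.
- key_tooth (a point): Centre of the underside of the key's tooth: 60 mm ahead of the post's axis (key x), 54 mm below key_grip. Tooth 12 mm long (x), 9 mm wide (y), standing 10 mm below the steel arm. The arm is 14 mm wide, 10 mm thick (16 to 26 mm above the foot's underside) and ends 66 mm from the post's axis. Axes as key_grip.
- holder: Fixed aluminium circuit-board holder, 160 mm (x) by 330 mm (y), open on its -x side towards the robot, a green board clipped on its hood. Origin: centre of its underside, on the table. The track runs along its y. The key works with its arm along the holder's +x, so that its post is at x = -30 mm.
- holder_hood (a point): Middle of the lower front edge of the hood, x = 12 mm in the holder's frame, 56 mm above the table. The hood covers all from here to x = 80 mm; its top is 62 mm up (parts on the board to 84 mm). The arm goes in below this edge, over the track (32 mm of room, arm and tooth take 20 mm).
- holder_track (a point): Middle of the track's flat top, x = 30 mm, 24 mm above the table. The track fills x = 12 to 42 mm under the hood, end walls 157 mm either side. Across it is one hidden notch, 12 mm wide (y), 8 mm deep, x = 18 to 42 mm, its place not measured: up to 50 mm either side of this point. It does not yield. More than 62 mm from here is near an end.
- holder_ledge (a point): Point on the flat open ledge in front of the hood, x = -30 mm, 10 mm above the table. With the tooth on the track and the key level, the foot hovers 8 mm over the ledge; fully home, the tooth is on the notch's floor and the foot stands flat on the ledge. A stiffly held key must be let down into the notch. Over 40 N between key and holder is too hard.
- cup: Grey plastic cup, 60 mm across, 45 mm high, loose; origin at the centre of its underside. A bystander: it and the key stand in two places on the right of the table, either way round.
- jar: Small clear jar, 50 mm across, 55 mm high, loose bystander on the right; origin at the centre of its underside.
- driver: Screwdriver, 170 mm long, lying crosswise between the robot and the holder, loose bystander; origin near its middle at its underside.
- reel: Small grey plastic reel lying flat, 70 mm across, 36 mm high, loose bystander on the left; origin at the centre of its underside.
- bottle: White plastic bottle, 56 mm across, 130 mm high, loose bystander on the left; origin at the centre of its underside.
- heatsink: Dark finned heat sink, 50 x 60 mm, 26 mm high, loose bystander far left; origin at the centre of its underside.
Not all that is in view belongs to the job. Leave any purple or yellow look-alike of the part that bears key_grip alone.

How it is judged:
On the way, in this order (a step that is already met when the one before it is completed fails the run):
1. the tooth is set down on the track under the hood, near one end (more than 62 mm from the middle) (x of key_tooth in the frame of holder between 0.02 and 0.04 m and z of key_tooth in the frame of holder between 0.022 and 0.0265 m and contact force between key and holder above 0.5 N and (y of key_tooth in the frame of holder between 0.062 and 0.155 m or y of key_tooth in the frame of holder between -0.155 and -0.062 m)), for 0.1 s.
2. the tooth has dropped into the notch (x of key_tooth in the frame of holder between 0.02 and 0.04 m and y of key_tooth in the frame of holder between -0.06 and 0.06 m and z of key_tooth in the frame of holder below 0.0195 m), for 0.1 s.
At the end, for the whole second after the job is handed in: The key's tooth stands in the notch of the track under the hood, its underside within 2 mm of the notch's floor, the key level to 0.06 rad (foot flat on the ledge), at rest and released (x of key_tooth in the frame of holder between 0.02 and 0.04 m and y of key_tooth in the frame of holder between -0.06 and 0.06 m and z of key_tooth in the frame of holder below 0.018 m and angle between key_grip's own z axis and vertical below 0.06 rad and contact force between the fingers and key below 0.1 N and linear speed of key below 0.02 m/s); the robot touches nothing.
It fails at once if the key is pressed or pushed against the holder with more than 40 N (contact force between key and holder above 40 N).
It fails at once if a bystander (any of the loose things but the key) is moved more than 30 mm (distance of any of cup, jar, driver, reel, bottle, heatsink from where it was at the start of the episode above 0.03 m).
It also fails if it takes over 67 s, if anything falls off the work surface, if the arm or the gripper's body presses on something with over 40 N, if the wrist force passes 120 N, or if a joint passes its speed limit or range.

ROBOT

A 6-joint arm with a two-finger parallel gripper is mounted at the origin on the work surface. World frame = base frame: x ahead of the robot, y to its left, z up, the work surface at z = 0. Lengths are in m, angles in rad, forces in N, time in s.
With the tool pointing down it reaches from about 0.35 to 0.975 m from the base axis. Payload 4.9 kg.
Tool frame: the origin (TCP) lies on the front face of the gripper's body, between the roots of the fingers; the fingertips stand 73 mm ahead of it and the grasp point (between the pads) lies 54 mm ahead of it (tip_extent is the distance from the TCP to the fingertips, in m); y points along the fingers, x is the direction in which the jaws open and shut, and the axes are right-handed (so a half turn about y gives the same grasp; the last joint's range is limited). The gripper opens to 85 mm and grips with 20 to 120 N. Pads are 22 mm wide; open, the fingers measure 114 mm over their backs; the gripper's body (76 mm by 85 mm) begins 54 mm behind the grasp point. The pads swing forward as they close: fully open they stand 13 mm farther back than shut.
Start: joints at [-1.244, 0.053, 1.613, -0, 1.476, -0.119], TCP at [0.269, -0.564, 0.304] pointing down, gripper open.
Joint ranges: [-3.01, 3.01], [-1.01, 2.22], [0.06, 2.58], [-1.02, 4.17], [0.09, 2.62], [-3.14, 3.14]. Speed limits (rad/s): [2.57, 2.57, 3.14, 3.14, 3.14, 3.14].

INTERFACE

Orientations are given as a unit quaternion [w, x, y, z].
In Python, from plant import state, grab_frame, camera_info, job_done, tip_extent gives the robot as it stands.
- The arm moves only by the tool carry_out, never from a script. Its argument "rows" is a list that holds one entry, the list of rows, each a list of 7 numbers: the turn, a rotation vector about the world's x, y, z as a fraction of full scale, then the shift along the world's x, y, z as a fraction of full scale, then the finger opening in mm, from 0 to 85.4. A call has 1 to 5 rows; each row shifts and turns the commanded pose from where the row before left it; what a row does not reach is not made up. Full scale, the value 1, is 40 mm for a shift and 4 degrees for a turn. A row lasts 1/10 s, in which the tool goes at most 50 mm and 8.59 degrees, less where a joint would pass 70% of its speed; a pose out of reach is approached as far as the arm can. A call with a number of a shift or a turn outside -1 to 1 is refused whole. A call with a gripper value outside its range is refused whole. The fingers move at their own pace and stop on an object; the grip force is fixed at half the most. Time passes only in rows, so rows that do not move let the fingers close. It gives the time, the measured TCP pose, the force and the opening at its end, in the units of the state.
- state(): the state, without advancing time (a new reading comes with each control period).
- grab_frame(name): name is "side" or "top"; returns the picture (384x512x3 uint8, blue, green, red); there is no depth.
- camera_info(name): a dict with "intrinsics" (3x3 intrinsics, pixels), "k1" (the pictures are not rectified: a ray, as slopes to the right and down, at radius r is drawn at 1 + k1 r^2 times it, then the intrinsics apply), "xyz" and "rotation" of the camera in the world. Camera axes: x right, y down, z forward; pixel columns grow to the right and rows downward; lengths in m; the calibration is good to about 2 mm. A picture is of the moment at which its call begins. camera_info takes no time and is no camera call.
- job_done(): hands the job in, once; it reports no verdict.
The state is a dict: "time": time; "joint_pos": joint angles; "joint_vel": joint speeds; "joint_efforts": joint torques, N m; "tool_pos": TCP position; "tool_rot": TCP orientation; "contact_force": force on the tool from outside, world axes, zero at the start; "ft_torque": the same for the moment, N m; "gripper_width": opening from 0.0 (shut) to 1.0 (fully open).
Only numpy, scipy, OpenCV 4.12 (cv2) and the standard library are available. Lean on these libraries where they do the work, as an engineer would, in place of code of your own. Each camera call takes 0.05 s, during which the arm holds its last target.

## Working session

There is one attempt and no reset: what is moved stays moved. The work goes in short steps, Python scripts to look and compute and a tool call to move; the robot and the scene stay as the last step left them, time stands still between calls to the robot, and variables do not carry over. Pictures are saved under pics/ and viewed, and the job is handed in when it is done.

Besides the shell and the picture viewer there is one more tool, called after "Emit:" by a JSON object that holds its "api" and its "payload", one argument or row to a line. carry_out: Moves the arm, as the interface text tells. Shift numbers are shares of 40 mm and turn numbers shares of 4 degrees, none past 1 either way. Its arguments: {"type":"object","properties":{"rows":{"type":"array"}},"required":["rows"]}

```bash
mkdir -p pics; ls; python3 - <<'E'
from plant import *
import cv2
for n in("top","side"):
    f=grab_frame(n); cv2.imwrite(f"pics/{n}0.png",f); cv2.imwrite(f"pics/{n}0b.png",cv2.resize(f,(800,600),interpolation=cv2.INTER_CUBIC)); print(camera_info(n))
print(state()); print(tip_extent if not callable(tip_extent) else tip_extent())
E
```

```text
pics
{'intrinsics': array([[404.3483439 ,   0.        , 264.48008844],
       [  0.        , 404.3483439 , 190.05076061],
       [  0.        ,   0.        ,   1.        ]]), 'k1': -0.07158208628178656, 'xyz': array([ 0.39068056, -0.01714071,  1.1755514 ]), 'rotation': array([-0.0355415 ,  0.71059246, -0.70112284,  0.04713727])}
{'intrinsics': array([[395.9326616 ,   0.        , 256.05114453],
       [  0.        , 395.9326616 , 192.33669019],
       [  0.        ,   0.        ,   1.        ]]), 'k1': -0.010604410553516646, 'xyz': array([-0.00346252,  0.78738791,  0.87725673]), 'rotation': array([ 0.11888164, -0.2656021 ,  0.8625147 , -0.41399405])}
{'time': 0.1, 'joint_pos': array([-1.24400791e+00,  5.33044609e-02,  1.61420254e+00, -4.15786746e-05,
        1.47600784e+00, -1.19029325e-01]), 'joint_vel': array([ 0.00018169, -0.0001043 , -0.00342199,  0.00027798,  0.00037547,
       -0.000464  ]), 'joint_efforts': array([ 1.25923165e-03, -3.94901991e+01, -3.71362889e+01, -4.71004842e-05,
        3.94559975e-03,  1.15732757e-06]), 'tool_pos': array([ 0.26932866, -0.56349571,  0.30275   ]), 'tool_rot': array([ 0.59858022, -0.5977467 ,  0.37763117, -0.37655716]), 'contact_force': array([-0.00867773, -0.53206183,  0.08914534]), 'ft_torque': array([ 0.02831959,  0.01647026, -0.03460534]), 'gripper_width': 0.9999099237328217}
0.0726
```

View pics/top0b.png

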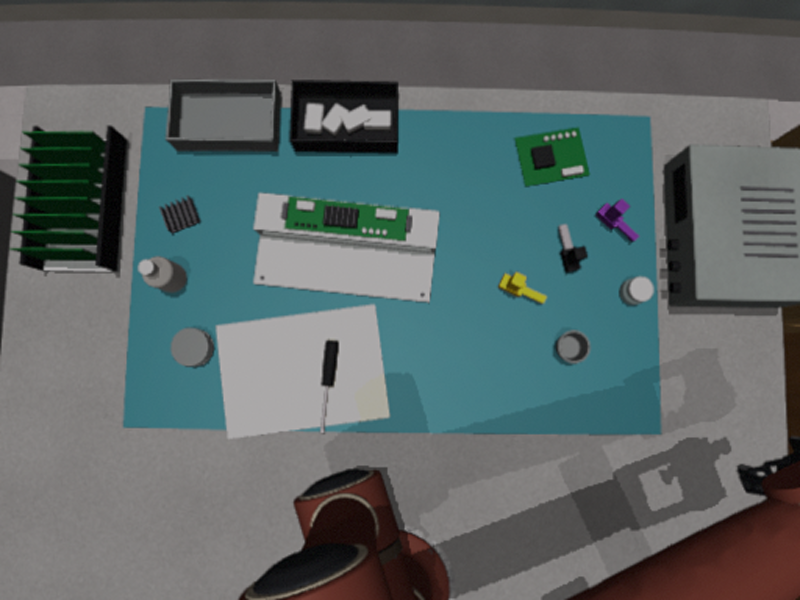

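View pics/side0b.png

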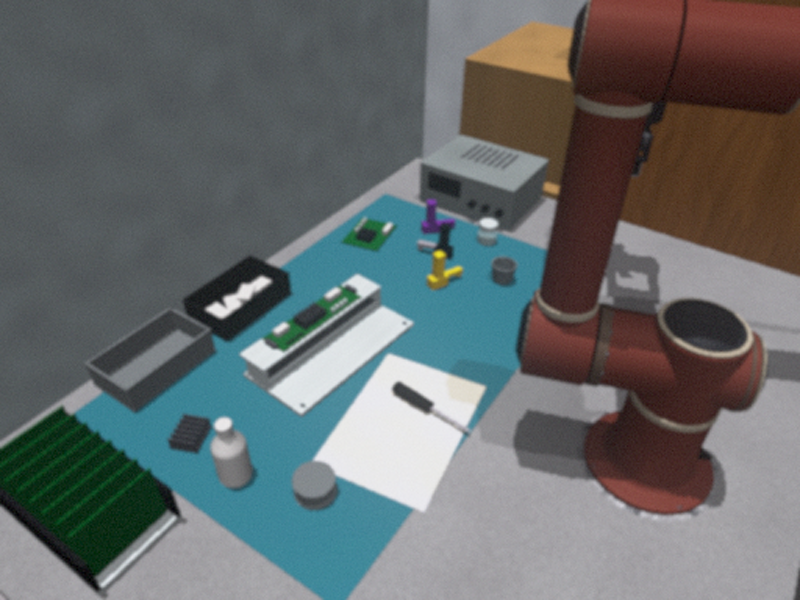

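The top picture shows the black key near (572,257) in 800-wide pixels with its arm pointing up. The holder is near (345,245), with the open side facing the robot. The yellow and purple look-alikes are close to the key. Next: enlarged crops.

```bash
cat > h.py <<'E'
import numpy as np, cv2
from scipy.spatial.transform import Rotation as R
from plant import camera_info
def cam(n):
    c=camera_info(n); q=c['rotation']; return c['intrinsics'],c['k1'],np.array(c['xyz']),R.from_quat([q[1],q[2],q[3],q[0]]).as_matrix()
def proj(n,P):
    K,k1,t,M=cam(n); p=(np.atleast_2d(P)-t)@M; s=p[:,:2]/p[:,2:]; r2=(s**2).sum(1,keepdims=True)
    s=s*(1+k1*r2); return s@K[:2,:2].T+K[:2,2]
def ray(n,uv):
    K,k1,t,M=cam(n); d=(np.array(uv,float)-K[:2,2])/K[0,0]; s=d.copy()
    for _ in range(20): s=d/(1+k1*(s@s))
    return t,M@np.array([s[0],s[1],1])
def at(n,uv,z):
    t,d=ray(n,uv); return t+d*(z-t[2])/d[2]
def tri(uvt,uvs):
    a,d=ray('top',uvt); b,e=ray('side',uvs)
    A=np.stack([d,-e],1); k=np.linalg.lstsq(A,b-a,rcond=None)[0]
    p=a+d*k[0]; q=b+e*k[1]; return (p+q)/2, np.linalg.norm(p-q)
def crop(src,x0,y0,w,h,s,out):
    f=cv2.imread(src) if isinstance(src,str) else src
    c=cv2.resize(f[y0:y0+h,x0:x0+w],None,fx=s,fy=s,interpolation=cv2.INTER_CUBIC)
    for i in range(0,w,10): cv2.putText(c,str(x0+i),(i*s,8),0,.3,(0,0,255),1); cv2.line(c,(i*s,10),(i*s,14),(0,0,255),1)
    for i in range(0,h,10): cv2.putText(c,str(y0+i),(0,i*s+4),0,.3,(0,0,255),1); cv2.line(c,(20,i*s),(25,i*s),(0,0,255),1)
    cv2.imwrite(out,c)
E
python3 - <<'E'
from h import *
crop('pics/top0.png',310,110,100,75,8,'pics/t_key.png')
crop('pics/top0.png',155,115,130,85,6,'pics/t_hold.png')
crop('pics/side0.png',255,120,80,70,8,'pics/s_key.png')
crop('pics/side0.png',150,165,120,100,6,'pics/s_hold.png')
E
```

```text
(no output)
```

View pics/t_key.png

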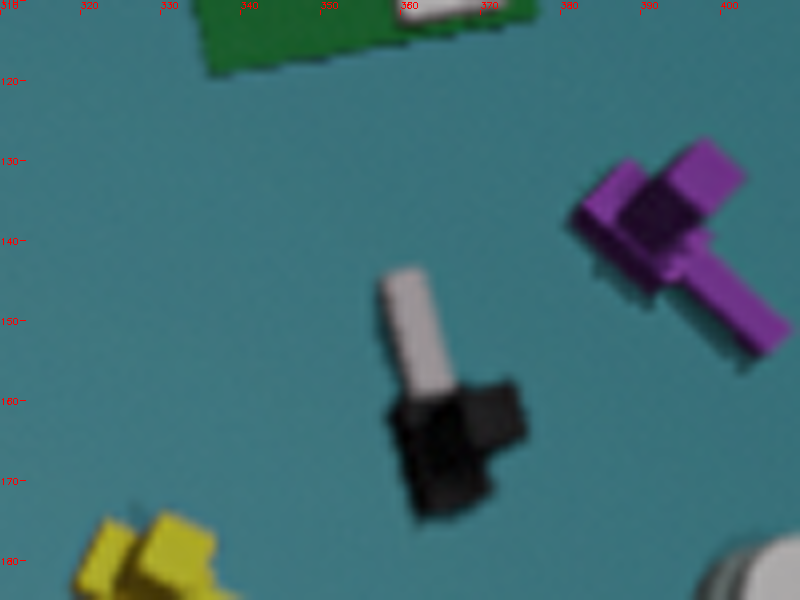

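View pics/s_key.png

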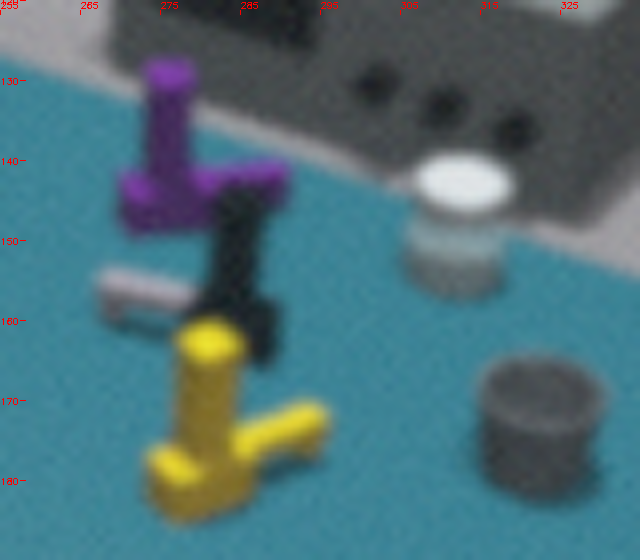

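View pics/t_hold.png

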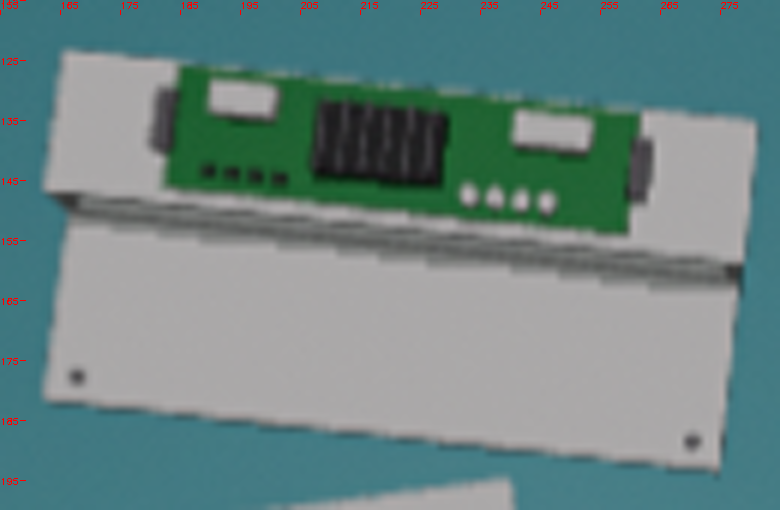

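View pics/s_hold.png

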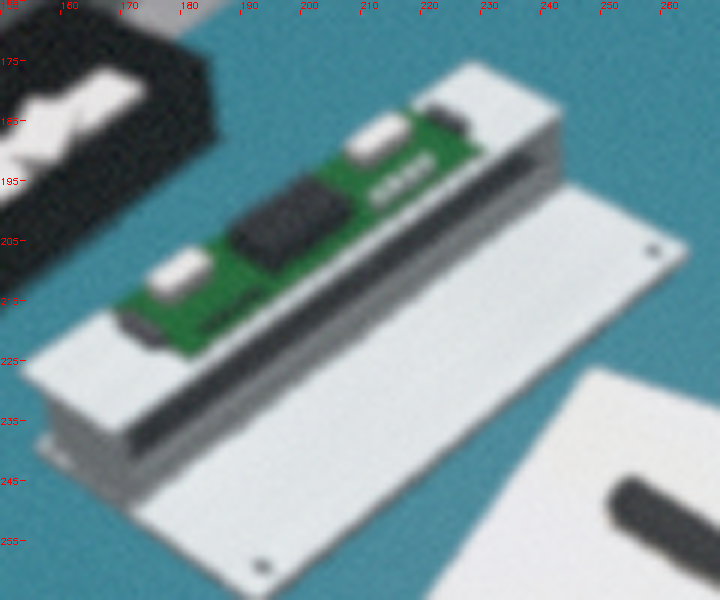

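```bash
cat > fit.py <<'E'
from h import *
from scipy.optimize import least_squares
def fit(obs,x0):
    # obs: (cam, local xyz mm, u,v)
    def f(p,full=False):
        c,s=np.cos(p[2]),np.sin(p[2]); r=[]
        for n,l,uv in obs:
            l=np.array(l)/1000; P=[p[0]+c*l[0]-s*l[1],p[1]+s*l[0]+c*l[1],l[2]]
            r.append(proj(n,P)[0]-uv)
        return np.array(r) if full else np.ravel(r)
    s=least_squares(f,x0,loss='soft_l1'); return s.x,f(s.x,True)
def cc(c,o,s): return (np.array(c)+.5)/s-.5+o
E
python3 - <<'E'
from fit import *
T=lambda c:cc(c,(155,115),6); S=lambda c:cc(c,(150,165),6)
H=[('top',(-80,165,10),T((44,402))),('top',(-80,-165,10),T((720,470))),('top',(12,165,62),T((44,190))),('top',(12,-165,62),T((744,264))),('top',(80,165,62),T((64,50))),('top',(80,-165,62),T((757,120)))]
Hs=[('side',(80,-165,62),S((475,60))),('side',(12,-165,62),S((562,108))),('side',(12,165,62),S((118,432))),('side',(80,165,62),S((22,366))),('side',(-80,-165,10),S((690,248)))]
for o in (H,Hs,H+Hs):
    p,r=fit(o,[.6,.05,0]); print(p.round(4),np.degrees(p[2]).round(2)); print(r.round(1).tolist())
T=lambda c:cc(c,(310,110),8); S=lambda c:cc(c,(255,120),8)
K=[('top',(66,7,26),T((380,278))),('top',(66,-7,26),T((422,267))),('top',(-22,13,26),T((418,520))),('top',(-22,-13,26),T((492,492))),('top',(11,-11,88),T((512,380))),('top',(-11,-11,88),T((528,437))),('top',(22,7,26),T((412,398))),('top',(22,-7,26),T((455,388)))]
Ks=[('side',(0,0,88),S((245,188))),('side',(66,0,21),S((105,288)))]
for o in (K,K+Ks):
    p,r=fit(o,[.5,-.35,0]); print(p.round(4),np.degrees(p[2]).round(2)); print(r.round(1).tolist())
for uv,s,z in(((637,288),1.5625,.055),((572,345),1.5625,.045),((330,362),1.5625,.02)): print(at('top',np.array(uv)/s,z).round(3))
E
```

```text
[ 0.6144  0.0922 -0.0891] -5.11
[[-0.1, -0.4], [0.0, -0.1], [-0.1, 0.2], [0.0, -0.2], [-0.2, 0.2], [0.2, 0.3]]
[ 0.614   0.0897 -0.0894] -5.12
[[-0.2, 0.3], [0.3, 0.0], [-0.3, -0.2], [0.2, 0.2], [-0.0, -0.2]]
[ 0.614   0.0915 -0.0897] -5.14
[[0.2, -0.3], [0.3, 0.1], [0.2, 0.3], [0.3, -0.1], [0.1, 0.3], [0.5, 0.4], [-0.5, 0.5], [-0.0, 0.3], [-0.7, 0.1], [-0.2, 0.5], [-0.3, 0.1]]
[ 0.6019 -0.3267  0.2184] 12.52
[[0.4, -0.1], [-0.3, 0.4], [0.6, -0.8], [-0.0, 0.9], [0.2, -0.1], [0.1, 0.5], [-0.1, -0.6], [-0.9, -0.3]]
[ 0.6017 -0.3271  0.2199] 12.6
[[0.4, 0.0], [-0.2, 0.5], [0.7, -0.7], [0.1, 1.0], [0.3, -0.0], [0.2, 0.6], [-0.0, -0.5], [-0.8, -0.2], [-0.8, 1.3], [-0.5, -0.0]]
[ 0.545 -0.441  0.055]
[ 0.441 -0.322  0.045]
[0.405 0.115 0.02 ]
```

```bash
cat > plan.py <<'E'
from h import *
from plant import state
np.set_printoptions(suppress=True,precision=4)
def cur():
    s=state(); q=s['tool_rot']; return np.array(s['tool_pos']),R.from_quat([q[1],q[2],q[3],q[0]]),s
def goal_rot(yaw,Rc):
    # tool y down, tool x = +-key y
    best=None
    for sg in(1,-1):
        x=sg*np.array([-np.sin(yaw),np.cos(yaw),0]); y=np.array([0,0,-1.]); z=np.cross(x,y)
        g=R.from_matrix(np.stack([x,y,z],1)); d=(g*Rc.inv()).as_rotvec()
        if best is None or np.linalg.norm(d)<np.linalg.norm(best): best=d
    return best
def rel(xyz,yaw):
    p,Rc,s=cur(); d=goal_rot(yaw,Rc)
    print('t',s['time'],'pos',p,'dpos/40mm',(np.array(xyz)-p)/.04,'rot/4deg',np.degrees(d)/4,'F',s['contact_force'],'w',s['gripper_width'])
HP=np.array([.614,.0915]);HY=np.radians(-5.13)
def hw(x,y,z=0):
    c,s_=np.cos(HY),np.sin(HY); return np.array([HP[0]+c*x-s_*y,HP[1]+s_*x+c*y,z])
E
python3 - <<'E'
from plan import *
p,Rc,s=cur(); print(Rc.as_matrix())
rel([.602,-.327,.22],np.radians(12.55))
print(hw(-.03,-.085),hw(.03,-.085))
# yellow/purple location
k=np.array([.602,-.327]);c,s_=np.cos(.219),np.sin(.219)
for n,uv,z in(('yel',(332,178),.088),('pur',(398,131),.088),('yfoot',(324,178),.026),('pfoot',(388,137),.026)):
    d=at('top',uv,z)[:2]; e=d-k; print(n,d,'in key',c*e[0]+s_*e[1],-s_*e[0]+c*e[1])
E
```

```text
[[ 0.4312 -0.0007  0.9023]
 [-0.9023  0.0018  0.4312]
 [-0.0019 -1.      0.0002]]
t 0.1 pos [ 0.2693 -0.5635  0.3027] dpos/40mm [ 8.3168  5.9124 -2.0687] rot/4deg [-0.0268 -0.0064 -3.2484] F [-0.0087 -0.5321  0.0891] w 0.9999099237328217
[0.5765 0.0095 0.    ] [0.6363 0.0042 0.    ]
yel [ 0.5544 -0.2182] in key -0.022804495651666878 0.11649057065132724
pur [ 0.6904 -0.4059] in key 0.0691808397328957 -0.09622791661813795
yfoot [ 0.5634 -0.2065] in key -0.01148925477987419 0.12603157555432298
pfoot [ 0.6886 -0.3973] in key 0.06926233420961463 -0.08747016856717199
```

Emit:
{"api": "carry_out", "payload": {
  "rows": [
    [[0,0,-0.65,0.8,0.6,0,60],[0,0,-0.65,0.8,0.6,0,60],[0,0,-0.65,0.8,0.6,0,60],[0,0,-0.65,0.8,0.6,-0.2,60],[0,0,-0.65,0.8,0.6,-0.2,60]]
  ]
}}

```text
time: 0.6
tool_pos: [0.4305, -0.4427, 0.2876]
tool_rot: [-0.551, 0.551, -0.443, 0.443]
contact_force: [-0.2, -0.0, -0.1]
gripper_width: 0.703
```

Emit:
{"api": "carry_out", "payload": {
  "rows": [
    [[0,0,0,0.8,0.6,-0.3,60],[0,0,0,0.8,0.6,-0.3,60],[0,0,0,0.8,0.6,-0.3,60],[0,0,0,0.8,0.6,-0.3,60],[0,0,0,0.5,0.3,0,60]]
  ]
}}

```text
time: 1.1
tool_pos: [0.5783, -0.3329, 0.2365]
tool_rot: [0.552, -0.552, 0.444, -0.44]
contact_force: [0.1, -0.9, -0.2]
gripper_width: 0.699
```

Emit:
{"api": "carry_out", "payload": {
  "rows": [
    [[0,0,0,0,0,0,60],[0,0,0,0,0,0,60]]
  ]
}}

```text
time: 1.3
tool_pos: [0.5774, -0.3357, 0.2394]
tool_rot: [-0.552, 0.552, -0.442, 0.442]
contact_force: [0.7, -0.5, 1.1]
gripper_width: 0.701
```

```bash
python3 - <<'E'
from plan import *
rel([.602,-.327,.22],np.radians(12.55))
from plant import grab_frame
for n,a in(('top',(310,110,100,75,8)),('side',(255,90,80,75,8))):
    f=grab_frame(n); cv2.imwrite(f'pics/{n}1.png',f); crop(f,*a,f'pics/{n}1c.png')
E
```

```text
t 1.3 pos [ 0.5774 -0.3357  0.2394] dpos/40mm [ 0.6153  0.2171 -0.4845] rot/4deg [-0.0019 -0.016  -0.0117] F [ 0.6821 -0.4556  1.1313] w 0.7005374802782551
```

Emit:
{"api": "carry_out", "payload": {
  "rows": [
    [[0,0,0,0.6,0.2,0,60],[0,0,0,0.02,0.02,-0.5,60],[0,0,0,0,0,0,60],[0,0,0,0,0,0,60]]
  ]
}}

```text
time: 1.8
tool_pos: [0.6012, -0.3277, 0.2195]
tool_rot: [-0.551, 0.551, -0.443, 0.442]
contact_force: [0.2, 0.1, 0.6]
gripper_width: 0.702
```

```bash
python3 - <<'E'
from plan import *
rel([.602,-.327,.114],np.radians(12.55))
from plant import grab_frame
for n,a in(('top',(310,110,100,75,8)),('side',(235,90,100,75,8))):
    f=grab_frame(n); cv2.imwrite(f'pics/{n}2.png',f); crop(f,*a,f'pics/{n}2c.png')
E
```

```text
t 1.8 pos [ 0.6012 -0.3277  0.2195] dpos/40mm [ 0.0203  0.0183 -2.6369] rot/4deg [-0.0096 -0.0202  0.0213] F [0.1531 0.1046 0.5832] w 0.7015903003387429
```

View pics/top2c.png

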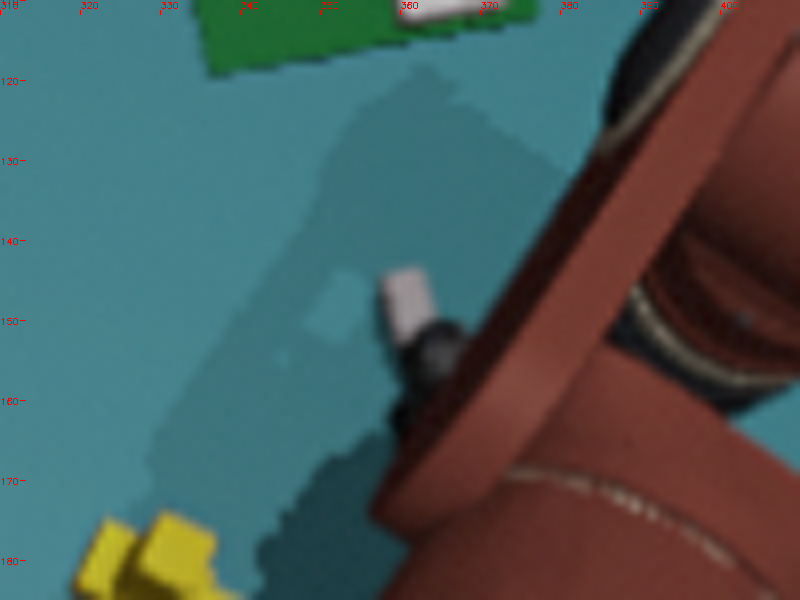

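View pics/side2c.png

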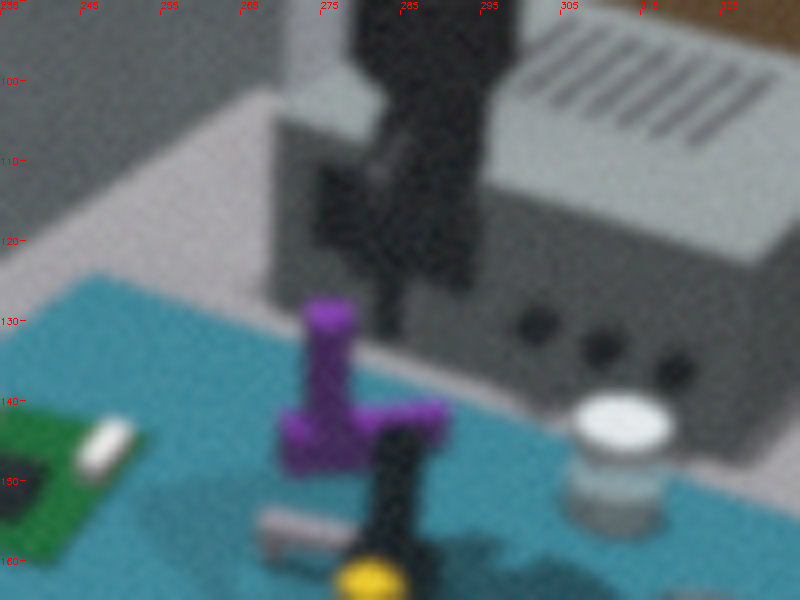

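The side view shows the gripper above the key (post top near (285,145)), with the fingers straddling it. Going down and closing.

Emit:
{"api": "carry_out", "payload": {
  "rows": [
    [[0,0,0,0.02,0.02,-0.6,60],[0,0,0,0,0,-0.6,60],[0,0,0,0,0,-0.6,60],[0,0,0,0,0,-0.5,60],[0,0,0,0,0,-0.3,60]]
  ]
}}

```text
time: 2.4
tool_pos: [0.6024, -0.3264, 0.1148]
tool_rot: [-0.551, 0.552, -0.443, 0.442]
contact_force: [-0.4, -0.4, 0.8]
gripper_width: 0.699
```

Emit:
{"api": "carry_out", "payload": {
  "rows": [
    [[0,0,0,0,0,0,40],[0,0,0,0,0,0,30],[0,0,0,0,0,0,22],[0,0,0,0,0,0,15],[0,0,0,0,0,0,10]]
  ]
}}

```text
time: 2.9
tool_pos: [0.604, -0.327, 0.1181]
tool_rot: [0.552, -0.552, 0.441, -0.444]
contact_force: [-0.2, -0.4, 4.5]
gripper_width: 0.253
```

Emit:
{"api": "carry_out", "payload": {
  "rows": [
    [[0,0,0,0,0,0,5],[0,0,0,0,0,0,5],[0,0,0,0,0,0,5]]
  ]
}}

```text
time: 3.2
tool_pos: [0.604, -0.3271, 0.1181]
tool_rot: [0.552, -0.552, 0.441, -0.444]
contact_force: [-0.2, -1.8, 5.6]
gripper_width: 0.252
```

Gripped: the opening is 21.5 mm, and the TCP stands at z = 0.118 with the key on the mat. Lifting and moving to a spot in front of the holder.

Emit:
{"api": "carry_out", "payload": {
  "rows": [
    [[0,0,0,0,0,0.3,5],[0,0,0,0,0,0.8,5],[0,0,0,0,0,1,5],[0,0,0,0,0,1,5],[0,0,0,0,0,0.3,5]]
  ]
}}

```text
time: 3.7
tool_pos: [0.6046, -0.3271, 0.2581]
tool_rot: [0.552, -0.551, 0.439, -0.445]
contact_force: [0.3, -1.4, -0.8]
gripper_width: 0.252
```

```bash
python3 - <<'E'
from plan import *
t=hw(-.13,-.085,.25); print(t); rel(t,HY)
E
```

```text
[0.4769 0.0185 0.25  ]
t 3.7 pos [ 0.6046 -0.3271  0.2581] dpos/40mm [-3.191   8.6397 -0.2022] rot/4deg [ 0.0818  0.0895 -4.4204] F [ 0.2987 -1.4274 -0.8386] w 0.2519599705793033
```

Emit:
{"api": "carry_out", "payload": {
  "rows": [
    [[0,0,-0.5,-0.3,0.8,0,5],[0,0,-0.6,-0.3,0.9,0,5],[0,0,-0.6,-0.35,1,0,5],[0,0,-0.6,-0.35,1,0,5],[0,0,-0.6,-0.35,1,0,5]]
  ]
}}

```text
time: 4.2
tool_pos: [0.5355, -0.1365, 0.2499]
tool_rot: [-0.503, 0.504, -0.497, 0.495]
contact_force: [0.9, 0.2, -1.6]
gripper_width: 0.247
```

Emit:
{"api": "carry_out", "payload": {
  "rows": [
    [[0,0,-0.6,-0.4,1,0,5],[0,0,-0.6,-0.4,1,0,5],[0,0,-0.3,-0.4,1,0,5],[0,0,0,-0.3,0.7,-0.1,5],[0,0,0,0,0.2,-0.1,5]]
  ]
}}

```text
time: 4.7
tool_pos: [0.475, 0.0202, 0.2421]
tool_rot: [0.478, -0.479, 0.522, -0.52]
contact_force: [0.0, -0.5, -1.7]
gripper_width: 0.25
```

Emit:
{"api": "carry_out", "payload": {
  "rows": [
    [[0,0,0,0,0,0,5],[0,0,0,0,0,0,5]]
  ]
}}

```text
time: 4.9
tool_pos: [0.4771, 0.0172, 0.2432]
tool_rot: [0.477, -0.478, 0.522, -0.521]
contact_force: [-0.4, -0.5, -1.7]
gripper_width: 0.253
```

```bash
python3 - <<'E'
from plan import *
rel(hw(-.13,-.085,.25),HY)
from plant import grab_frame
for n in('top','side'):
    f=grab_frame(n); cv2.imwrite(f'pics/{n}3.png',f); cv2.imwrite(f'pics/{n}3b.png',cv2.resize(f,(800,600)))
E
```

```text
t 4.9 pos [0.4771 0.0172 0.2432] dpos/40mm [-0.0043  0.032   0.1698] rot/4deg [ 0.0054 -0.0172 -0.0155] F [-0.3825 -0.4962 -1.7091] w 0.2526190911560289
```

View pics/top3b.png

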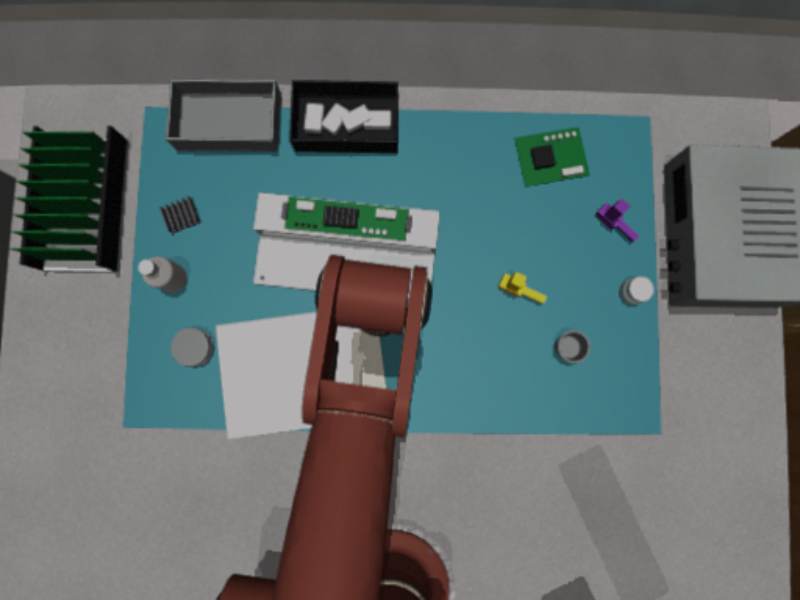

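View pics/side3b.png

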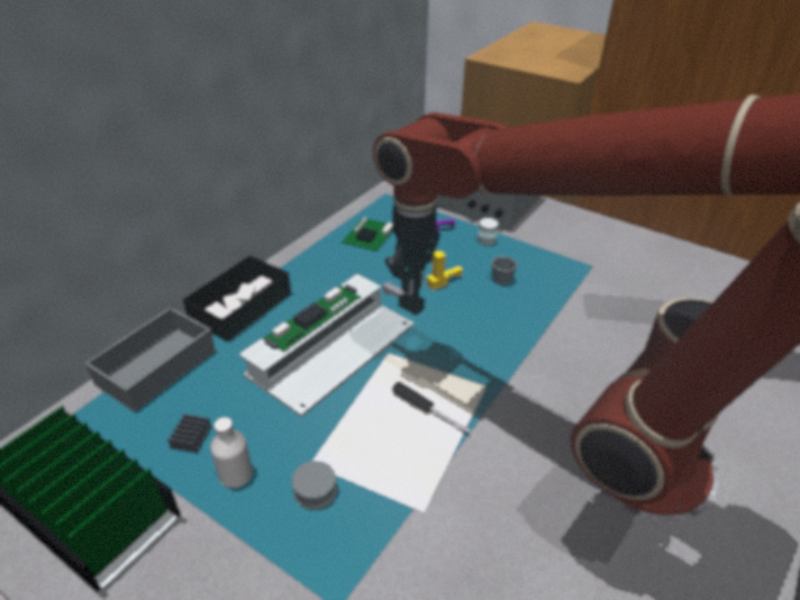

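```bash
python3 - <<'E'
from plan import *
crop('pics/side3.png',240,150,60,60,10,'pics/s3c.png')
p,Rc,s=cur()
c,s_=np.cos(HY),np.sin(HY); z0=p[2]-.118
for l in [(66,7,26),(66,7,16),(66,-7,26),(22,7,26),(66,7,6),(-22,13,0),(-22,13,26),(22,13,0),(22,13,26)]:
    l_=np.array(l)/1000; P=[p[0]+c*l_[0]-s_*l_[1],p[1]+s_*l_[0]+c*l_[1],z0+l_[2]]; uv=proj('side',P)[0]; print(l,uv,(uv-[240,150])*10+4.5)
E
```

```text
(66, 7, 26) [243.733  182.2976] [ 41.8302 327.476 ]
(66, 7, 16) [243.7486 184.9232] [ 41.9863 353.7318]
(66, -7, 26) [246.7284 180.1403] [ 71.7845 305.9032]
(22, 7, 26) [255.0999 188.1443] [155.499  385.9428]
(66, 7, 6) [243.7641 187.5213] [ 42.1408 379.7131]
(-22, 13, 0) [265.3492 202.07  ] [257.9921 525.1998]
(-22, 13, 26) [265.6158 195.2138] [260.6576 456.638 ]
(22, 13, 0) [253.7167 195.9315] [141.6669 463.8147]
(22, 13, 26) [253.8151 189.1137] [142.6506 395.6371]
```

View pics/s3c.png

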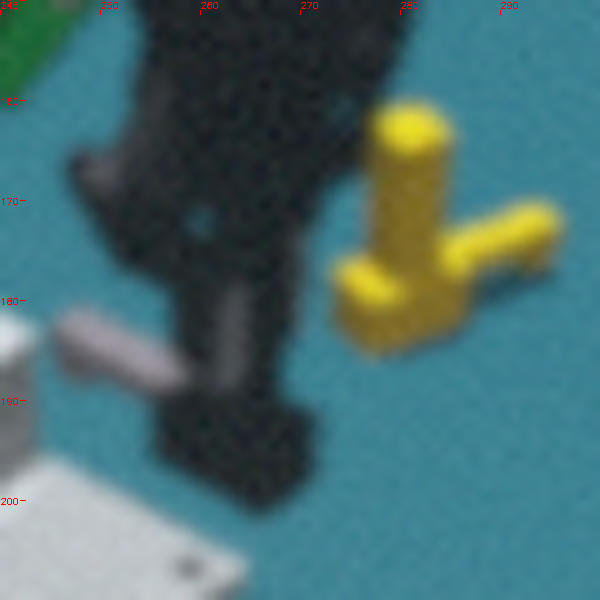

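Side view: the arm tip is at about (245,182) and the foot's bottom corner at (266,202). Both lie within about 1 px of prediction, so the key sits square in the hand. Lowering to insertion height.

Emit:
{"api": "carry_out", "payload": {
  "rows": [
    [[0,0,0,0,0,-0.6,5],[0,0,0,0,0,-0.7,5],[0,0,0,0,0,-0.7,5],[0,0,0,0,0,-0.5,5],[0,0,0,0,0,0,5]]
  ]
}}

```text
time: 5.5
tool_pos: [0.4752, 0.017, 0.1406]
tool_rot: [0.475, -0.479, 0.524, -0.52]
contact_force: [-1.1, -0.1, -1.6]
gripper_width: 0.253
```

```bash
python3 - <<'E'
from plan import *
rel(hw(-.03,-.085,.142),HY)
E
```

```text
t 5.5 pos [0.4752 0.017  0.1406] dpos/40mm [ 2.5325 -0.1862  0.0358] rot/4deg [-0.0106 -0.1009  0.006 ] F [-1.0778 -0.1145 -1.6047] w 0.25276212384750363
```

Emit:
{"api": "carry_out", "payload": {
  "rows": [
    [[0,0,0,0.4,-0.03,0.03,5],[0,0,0,0.5,-0.04,0,5],[0,0,0,0.4,-0.03,0,5],[0,0,0,0,0,0,5],[0,0,0,0,0,0,5]]
  ]
}}

```text
time: 6.0
tool_pos: [0.5296, 0.0132, 0.1461]
tool_rot: [-0.477, 0.477, -0.522, 0.522]
contact_force: [-0.1, -0.4, -1.7]
gripper_width: 0.248
```

```bash
python3 - <<'E'
from plan import *
rel(hw(-.03,-.085,.142),HY)
from plant import grab_frame
f=grab_frame('side'); cv2.imwrite('pics/side4.png',f); crop(f,220,150,70,60,10,'pics/s4c.png')
E
```

```text
t 6.0 pos [0.5296 0.0132 0.1461] dpos/40mm [ 1.1726 -0.0913 -0.1028] rot/4deg [ 0.0017  0.0109 -0.0075] F [-0.0902 -0.4455 -1.6701] w 0.24767973468749171
```

View pics/s4c.png

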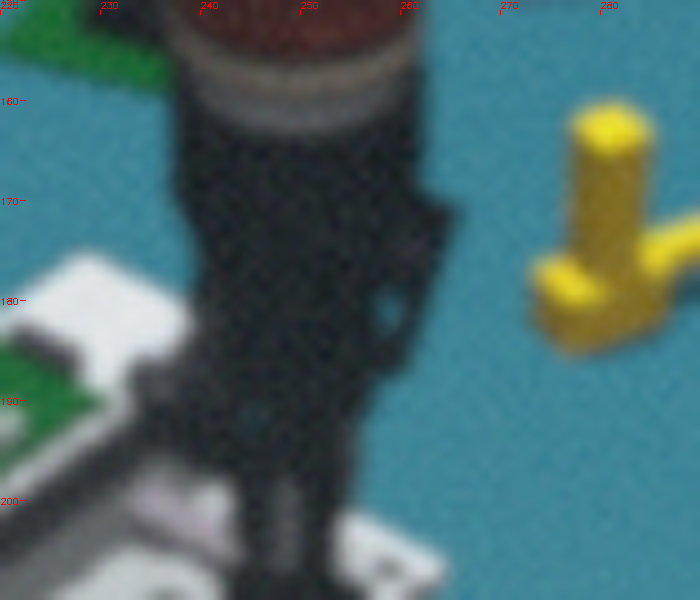

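The arm tip is just entering under the hood's right part, near (233,199). I'll let it settle and re-measure.

Emit:
{"api": "carry_out", "payload": {
  "rows": [
    [[0,0,0,0,0,0,5],[0,0,0,0,0,0,5],[0,0,0,0,0,0,5]]
  ]
}}

```text
time: 6.35
tool_pos: [0.5287, 0.0138, 0.1451]
tool_rot: [0.477, -0.477, 0.522, -0.522]
contact_force: [-0.9, -0.4, -1.6]
gripper_width: 0.247
```

Emit:
{"api": "carry_out", "payload": {
  "rows": [
    [[0,0,0,0.1,0,-0.08,5],[0,0,0,0.2,-0.02,0,5],[0,0,0,0.2,-0.02,0,5],[0,0,0,0,0,0,5],[0,0,0,0,0,0,5]]
  ]
}}

```text
time: 6.85
tool_pos: [0.5495, 0.0121, 0.1419]
tool_rot: [0.477, -0.477, 0.522, -0.522]
contact_force: [-0.4, 0.1, -2.3]
gripper_width: 0.254
```

Emit:
{"api": "carry_out", "payload": {
  "rows": [
    [[0,0,0,0.2,-0.02,0,5],[0,0,0,0.2,-0.02,0,5],[0,0,0,0.2,-0.02,0,5],[0,0,0,0.08,0,0,5],[0,0,0,0,0,0,5]]
  ]
}}

```text
time: 7.35
tool_pos: [0.5769, 0.0096, 0.142]
tool_rot: [-0.478, 0.477, -0.522, 0.522]
contact_force: [0.3, 0.2, -1.8]
gripper_width: 0.248
```

Emit:
{"api": "carry_out", "payload": {
  "rows": [
    [[0,0,0,0,0,0,5],[0,0,0,0,0,0,5]]
  ]
}}

```text
time: 7.55
tool_pos: [0.576, 0.0098, 0.1417]
tool_rot: [0.477, -0.478, 0.522, -0.521]
contact_force: [0.2, -0.3, -1.8]
gripper_width: 0.25
```

```bash
python3 - <<'E'
from plan import *
rel(hw(-.03,-.085,.136),HY)
from plant import grab_frame
f=grab_frame('side'); cv2.imwrite('pics/side5.png',f); crop(f,190,160,80,60,10,'pics/s5c.png')
E
```

```text
t 7.55 pos [0.576  0.0098 0.1417] dpos/40mm [ 0.0129 -0.0058 -0.1431] rot/4deg [-0.0006 -0.0068 -0.0187] F [ 0.2123 -0.2846 -1.7871] w 0.2503392640778267
```

View pics/s5c.png

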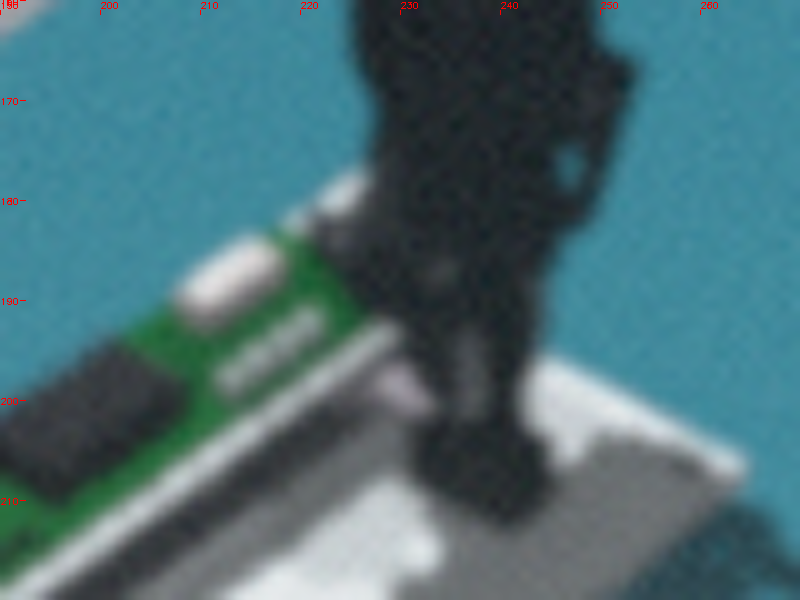

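The arm is under the hood (steel at about (230,199)) with no contact: force is −1.8 N, the key's own weight. Lowering in small steps.

Emit:
{"api": "carry_out", "payload": {
  "rows": [
    [[0,0,0,0.01,0,-0.05,5],[0,0,0,0,0,-0.05,5],[0,0,0,0,0,0,5]]
  ]
}}

```text
time: 7.9
tool_pos: [0.5763, 0.0098, 0.1374]
tool_rot: [0.477, -0.478, 0.522, -0.521]
contact_force: [1.2, -0.4, -1.3]
gripper_width: 0.247
```

Emit:
{"api": "carry_out", "payload": {
  "rows": [
    [[0,0,0,0,0,-0.03,5],[0,0,0,0,0,0,5]]
  ]
}}

```text
time: 8.1
tool_pos: [0.5766, 0.0097, 0.1365]
tool_rot: [0.477, -0.478, 0.522, -0.521]
contact_force: [-0.3, 1.0, -1.4]
gripper_width: 0.248
```

Emit:
{"api": "carry_out", "payload": {
  "rows": [
    [[0,0,0,0,0,-0.03,5],[0,0,0,0,0,0,5]]
  ]
}}

```text
time: 8.3
tool_pos: [0.577, 0.0097, 0.1361]
tool_rot: [-0.478, 0.477, -0.521, 0.522]
contact_force: [-1.2, 0.0, 2.0]
gripper_width: 0.249
```

Contact: Fz went from −1.8 to +2 N at TCP z = 0.1361, as predicted. Adding a touch of downward bias and holding.

Emit:
{"api": "carry_out", "payload": {
  "rows": [
    [[0,0,0,0,0,-0.02,5],[0,0,0,0,0,0,5],[0,0,0,0,0,0,5]]
  ]
}}

```text
time: 8.6
tool_pos: [0.5772, 0.0097, 0.136]
tool_rot: [-0.478, 0.477, -0.521, 0.522]
contact_force: [-3.4, -0.4, 5.4]
gripper_width: 0.251
```

Emit:
{"api": "carry_out", "payload": {
  "rows": [
    [[0,0,0,0.01,0.1,0,5],[0,0,0,0.01,0.1,0,5],[0,0,0,0.01,0.1,0,5]]
  ]
}}

```text
time: 8.9
tool_pos: [0.5789, 0.0215, 0.1358]
tool_rot: [-0.478, 0.477, -0.521, 0.523]
contact_force: [0.1, -2.6, 4.3]
gripper_width: 0.251
```

```bash
cat > hy.py <<'E'
from plan import *
p,Rc,s=cur(); d=p[:2]-HP; c,s_=np.cos(HY),np.sin(HY)
print('t',s['time'],'holder xy mm',1000*(c*d[0]+s_*d[1]),1000*(-s_*d[0]+c*d[1]),'z',p[2]*1000,'F',s['contact_force'],'T',s['ft_torque'],'rot deg',np.degrees(goal_rot(HY,Rc)))
E
python3 hy.py
```

```text
t 8.9 holder xy mm -28.708441491695588 -72.84277312551956 z 135.76016306497564 F [ 0.0843 -2.5534  4.2641] T [-0.6427 -0.3595 -0.1836] rot deg [ 0.0686  0.1656 -0.0578]
```

Emit:
{"api": "carry_out", "payload": {
  "rows": [
    [[0,0,0,0.005,0.09,0,5],[0,0,0,0.005,0.09,0,5],[0,0,0,0.005,0.09,0,5],[0,0,0,0,0,0,5]]
  ]
}}

```text
time: 9.3
tool_pos: [0.5795, 0.0329, 0.1357]
tool_rot: [-0.478, 0.477, -0.521, 0.522]
contact_force: [0.1, -1.7, 5.9]
gripper_width: 0.253
```

```bash
python3 hy.py
```

```text
t 9.3 holder xy mm -29.159653328627705 -61.46645804260423 z 135.71625162372493 F [ 0.1254 -1.7364  5.8738] T [-0.4403 -0.4341 -0.124 ] rot deg [ 0.0199  0.1588 -0.0992]
```

Emit:
{"api": "carry_out", "payload": {
  "rows": [
    [[0,0,0,0.002,0.025,0,5],[0,0,0,0.002,0.025,0,5],[0,0,0,0.002,0.025,0,5],[0,0,0,0.002,0.025,0,5],[0,0,0,0.002,0.025,0,5]]
  ]
}}

```text
time: 9.8
tool_pos: [0.5798, 0.0374, 0.1357]
tool_rot: [-0.478, 0.477, -0.521, 0.522]
contact_force: [-0.9, -3.4, 6.0]
gripper_width: 0.248
```

Emit:
{"api": "carry_out", "payload": {
  "rows": [
    [[0,0,0,0.002,0.025,0,5],[0,0,0,0.002,0.025,0,5],[0,0,0,0.002,0.025,0,5],[0,0,0,0.002,0.025,0,5]]
  ]
}}

```text
time: 10.2
tool_pos: [0.5801, 0.0413, 0.1357]
tool_rot: [-0.478, 0.477, -0.521, 0.523]
contact_force: [0.3, -3.7, 5.5]
gripper_width: 0.247
```

Emit:
{"api": "carry_out", "payload": {
  "rows": [
    [[0,0,0,0.002,0.025,0,5],[0,0,0,0.002,0.025,0,5],[0,0,0,0.002,0.025,0,5],[0,0,0,0.002,0.025,0,5]]
  ]
}}

```text
time: 10.6
tool_pos: [0.5804, 0.0453, 0.1357]
tool_rot: [-0.478, 0.477, -0.521, 0.522]
contact_force: [0.2, -4.4, 5.1]
gripper_width: 0.251
```

Emit:
{"api": "carry_out", "payload": {
  "rows": [
    [[0,0,0,0.002,0.025,0,5],[0,0,0,0.002,0.025,0,5],[0,0,0,0.002,0.025,0,5],[0,0,0,0.002,0.025,0,5]]
  ]
}}

```text
time: 11.0
tool_pos: [0.5808, 0.0493, 0.1357]
tool_rot: [-0.478, 0.477, -0.521, 0.523]
contact_force: [-0.8, -3.4, 4.7]
gripper_width: 0.248
```

Emit:
{"api": "carry_out", "payload": {
  "rows": [
    [[0,0,0,0.002,0.025,-0.005,5],[0,0,0,0.002,0.025,0,5],[0,0,0,0.002,0.025,0,5],[0,0,0,0.002,0.025,0,5]]
  ]
}}

```text
time: 11.4
tool_pos: [0.5812, 0.0532, 0.1357]
tool_rot: [-0.478, 0.477, -0.521, 0.523]
contact_force: [-0.2, -4.2, 5.7]
gripper_width: 0.251
```

Emit:
{"api": "carry_out", "payload": {
  "rows": [
    [[0,0,0,0.002,0.025,0,5],[0,0,0,0.002,0.025,0,5],[0,0,0,0.002,0.025,0,5],[0,0,0,0.002,0.025,0,5]]
  ]
}}

```text
time: 11.8
tool_pos: [0.5815, 0.0573, 0.1357]
tool_rot: [-0.478, 0.477, -0.521, 0.523]
contact_force: [0.1, -3.2, 5.6]
gripper_width: 0.252
```

Emit:
{"api": "carry_out", "payload": {
  "rows": [
    [[0,0,0,0.002,0.025,0,5],[0,0,0,0.002,0.025,0,5],[0,0,0,0.002,0.025,0,5],[0,0,0,0.002,0.025,0,5]]
  ]
}}

```text
time: 12.2
tool_pos: [0.5818, 0.0614, 0.1356]
tool_rot: [-0.478, 0.477, -0.521, 0.523]
contact_force: [0.5, -2.3, 4.7]
gripper_width: 0.252
```

Emit:
{"api": "carry_out", "payload": {
  "rows": [
    [[0,0,0,0.002,0.025,-0.005,5],[0,0,0,0.002,0.025,0,5],[0,0,0,0.002,0.025,0,5],[0,0,0,0.002,0.025,0,5]]
  ]
}}

```text
time: 12.6
tool_pos: [0.5799, 0.066, 0.1327]
tool_rot: [0.477, -0.478, 0.522, -0.521]
contact_force: [-1.1, -1.2, -2.1]
gripper_width: 0.254
```

z dropped 3 mm and Fz went back to the key's own weight, so the tooth is in the notch. Stopping the drag and letting it down.

Emit:
{"api": "carry_out", "payload": {
  "rows": [
    [[0,0,0,0,0,0,5],[0,0,0,0,0,-0.02,5],[0,0,0,0,0,0,5]]
  ]
}}

```text
time: 12.9
tool_pos: [0.5809, 0.0656, 0.1331]
tool_rot: [0.477, -0.478, 0.522, -0.521]
contact_force: [-0.1, -0.4, -0.9]
gripper_width: 0.25
```

```bash
python3 hy.py
```

```text
t 12.9 holder xy mm -30.66665508619384 -28.741161716177142 z 133.11929407528342 F [-0.1301 -0.4214 -0.9226] T [ 0.0275 -0.0456  0.0564] rot deg [-0.0137 -0.038  -0.0758]
```

Emit:
{"api": "carry_out", "payload": {
  "rows": [
    [[0,0,0,0,0,-0.03,5],[0,0,0,0,0,-0.03,5],[0,0,0,0,0,0,5]]
  ]
}}

```text
time: 13.2
tool_pos: [0.581, 0.0655, 0.1309]
tool_rot: [0.477, -0.478, 0.522, -0.521]
contact_force: [1.2, -0.6, -1.5]
gripper_width: 0.251
```

Emit:
{"api": "carry_out", "payload": {
  "rows": [
    [[0,0,0,0,0,-0.02,5],[0,0,0,0,0,-0.02,5],[0,0,0,0,0,0,5]]
  ]
}}

```text
time: 13.5
tool_pos: [0.581, 0.0655, 0.1293]
tool_rot: [0.477, -0.478, 0.522, -0.522]
contact_force: [0.9, 0.3, -1.0]
gripper_width: 0.251
```

Emit:
{"api": "carry_out", "payload": {
  "rows": [
    [[0,0,0,0,0,-0.02,5],[0,0,0,0,0,0,5]]
  ]
}}

```text
time: 13.7
tool_pos: [0.5811, 0.0655, 0.1286]
tool_rot: [0.477, -0.477, 0.522, -0.522]
contact_force: [0.3, -0.1, -1.1]
gripper_width: 0.253
```

Emit:
{"api": "carry_out", "payload": {
  "rows": [
    [[0,0,0,0,0,-0.02,5],[0,0,0,0,0,0,5]]
  ]
}}

```text
time: 13.9
tool_pos: [0.5813, 0.0655, 0.1281]
tool_rot: [-0.478, 0.477, -0.521, 0.522]
contact_force: [0.4, 0.2, -1.0]
gripper_width: 0.251
```

```bash
python3 hy.py
```

```text
t 13.9 holder xy mm -30.27589932228997 -28.81279150693907 z 128.144500022037 F [ 0.4491  0.2321 -1.0148] T [ 0.0506  0.0651 -0.0182] rot deg [-0.0017  0.0227 -0.0697]
```

Emit:
{"api": "carry_out", "payload": {
  "rows": [
    [[0,0,0,0,0,-0.02,5],[0,0,0,0,0,0,5]]
  ]
}}

```text
time: 14.1
tool_pos: [0.5815, 0.0655, 0.128]
tool_rot: [-0.478, 0.477, -0.521, 0.522]
contact_force: [-2.6, -0.5, 4.7]
gripper_width: 0.25
```

Fully home: z is 8.0 mm below the track level and the contact is light. Releasing.

Emit:
{"api": "carry_out", "payload": {
  "rows": [
    [[0,0,0,0,0,0,24],[0,0,0,0,0,0,28],[0,0,0,0,0,0,35],[0,0,0,0,0,0,45],[0,0,0,0,0,0,55]]
  ]
}}

```text
time: 14.6
tool_pos: [0.5811, 0.0655, 0.127]
tool_rot: [0.477, -0.477, 0.522, -0.522]
contact_force: [0.2, 0.4, -0.1]
gripper_width: 0.643
```

Emit:
{"api": "carry_out", "payload": {
  "rows": [
    [[0,0,0,0,0,0,60],[0,0,0,0,0,0,60]]
  ]
}}

```text
time: 14.8
tool_pos: [0.5811, 0.0655, 0.127]
tool_rot: [0.477, -0.477, 0.522, -0.522]
contact_force: [0.3, -0.1, 0.6]
gripper_width: 0.708
```

```bash
python3 - <<'E'
from plan import *
import hy
from plant import grab_frame
f=grab_frame('side'); cv2.imwrite('pics/side6.png',f); crop(f,180,160,80,60,10,'pics/s6c.png')
E
```

```text
t 14.8 holder xy mm -30.436516619177578 -28.84368545776676 z 127.0457597354571 F [ 0.2521 -0.1134  0.5659] T [ 0.0153 -0.0226  0.0067] rot deg [-0.0007 -0.0033 -0.0717]
```

View pics/s6c.png

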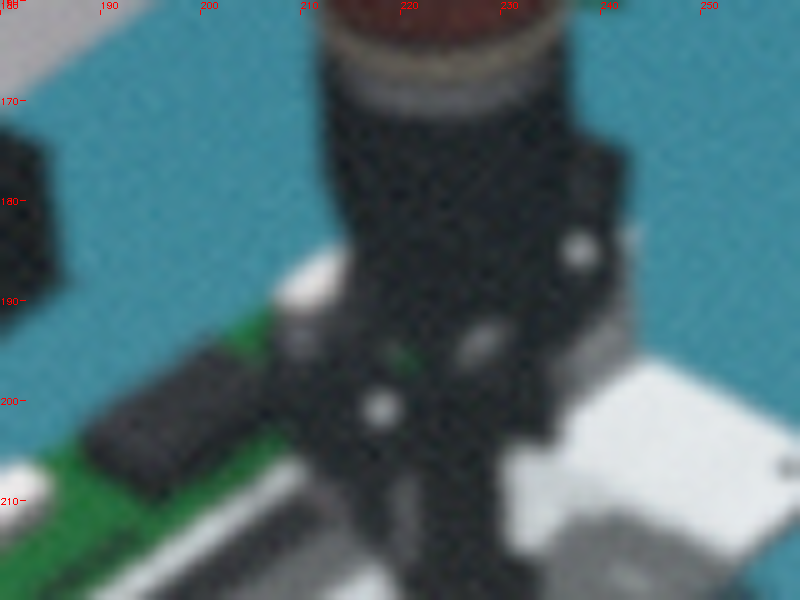

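The fingers are clear of the post and no force remains. Retracting straight up, then back.

Emit:
{"api": "carry_out", "payload": {
  "rows": [
    [[0,0,0,0,0,0.2,60],[0,0,0,0,0,0.4,60],[0,0,0,0,0,0.7,60],[0,0,0,0,0,0.8,60],[0,0,0,0,0,0.8,60]]
  ]
}}

```text
time: 15.35
tool_pos: [0.5812, 0.0655, 0.2459]
tool_rot: [-0.478, 0.477, -0.521, 0.522]
contact_force: [1.1, -0.3, -0.2]
gripper_width: 0.697
```

Emit:
{"api": "carry_out", "payload": {
  "rows": [
    [[0,0,0,-0.5,-0.7,0.3,60],[0,0,0,-0.6,-0.9,0,60],[0,0,0,-0.6,-0.9,0,60],[0,0,0,-0.6,-0.9,0,60],[0,0,0,-0.3,-0.5,0,60]]
  ]
}}

```text
time: 15.85
tool_pos: [0.4758, -0.0923, 0.2569]
tool_rot: [-0.477, 0.477, -0.521, 0.523]
contact_force: [0.1, -0.5, 0.1]
gripper_width: 0.703
```

Emit:
{"api": "carry_out", "payload": {
  "rows": [
    [[0,0,0,0,-0.9,0,60],[0,0,0,0,-0.9,0,60],[0,0,0,0,-0.5,0,60],[0,0,0,0,0,0,60]]
  ]
}}

```text
time: 16.25
tool_pos: [0.4772, -0.1847, 0.257]
tool_rot: [-0.477, 0.476, -0.521, 0.523]
contact_force: [0.1, 1.1, 0.5]
gripper_width: 0.703
```

```bash
python3 - <<'E'
from plan import *
from plant import grab_frame
f=grab_frame('side'); cv2.imwrite('pics/side7.png',f); crop(f,180,160,80,60,10,'pics/s7c.png')
f=grab_frame('top'); cv2.imwrite('pics/top7.png',f); crop(f,155,115,130,85,6,'pics/t7c.png'); cv2.imwrite('pics/t7b.png',cv2.resize(f,(800,600)))
E
```

```text
(no output)
```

View pics/s7c.png

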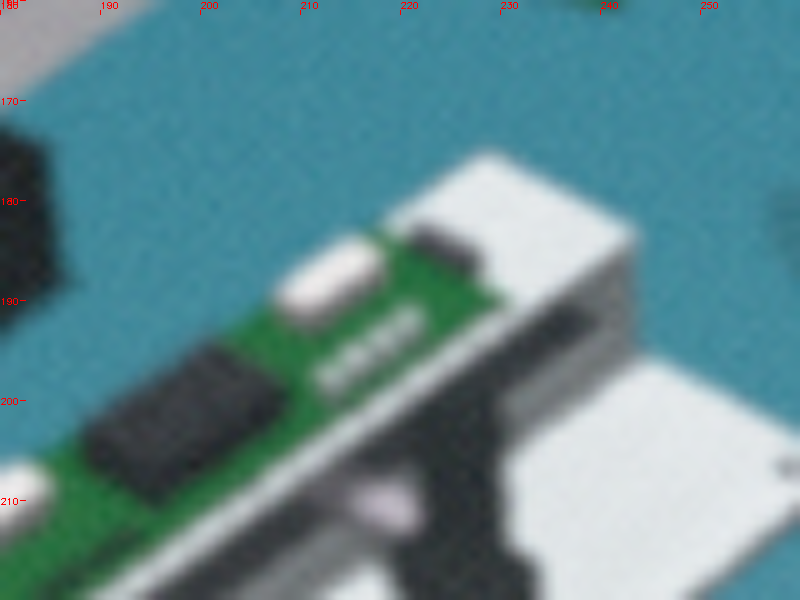

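View pics/t7c.png

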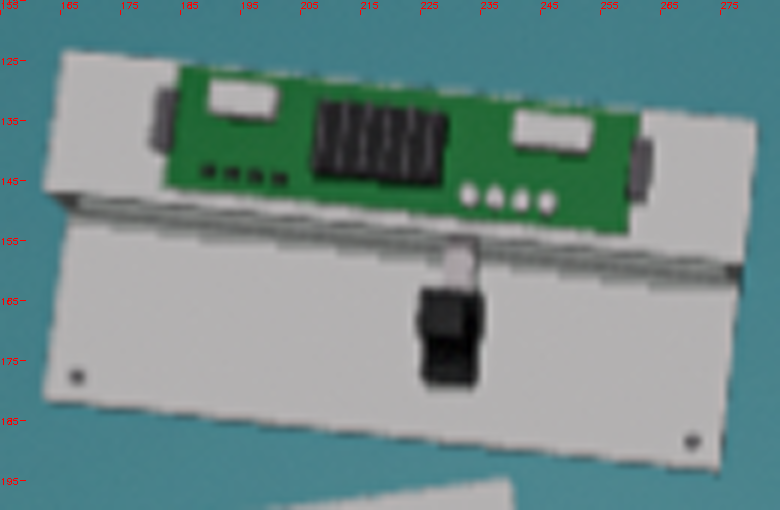

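View pics/t7b.png

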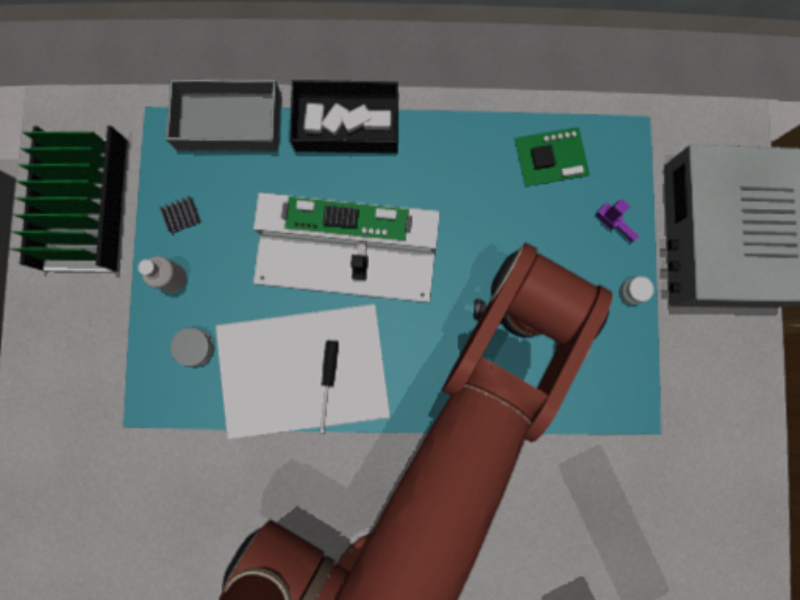

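The key stands on the ledge with its arm under the hood. In the top view, the post top is at about (228,166) and the foot's rear edge at about (229,179). A quick check against the predicted projection for the home, level pose:

```bash
python3 - <<'E'
from plan import *
o=hw(-.0304,-.0288)
c,s_=np.cos(HY),np.sin(HY)
for z0 in(10,18):
  for n,o2,sc in(('top',(155,115),6),('side',(190,160),10)):
    f=cv2.imread(f'pics/{n}7.png'); w=(130,85) if n=='top' else (80,60)
    if n=='side': o2=(195,185)
    if n=='top': o2=(205,145); w=(60,45); sc=12
    f=f[o2[1]:o2[1]+w[1],o2[0]:o2[0]+w[0]]; f=cv2.resize(f,None,fx=sc,fy=sc,interpolation=cv2.INTER_CUBIC)
    for X,Y,zz in((11,11,(26,88)),(22,13,(0,26))):
      for z in zz:
        q=[]
        for a,b in((X,Y),(X,-Y),(-X,-Y),(-X,Y)):
            P=[o[0]+(c*a-s_*b)/1e3,o[1]+(s_*a+c*b)/1e3,(z0+z)/1e3]; q.append((proj(n,P)[0]-o2+.5)*sc)
        cv2.polylines(f,[np.int32(q)],True,(0,255,255) if z in(88,26) else (0,0,255),1)
    cv2.imwrite(f'pics/chk_{n}{z0}.png',f)
a=cv2.imread('pics/chk_top10.png');b=cv2.imread('pics/chk_side10.png');b=cv2.resize(b,(720,540));a=cv2.resize(a,(720,540))
cv2.imwrite('pics/chk.png',cv2.resize(np.hstack([a,b]),(800,300)))
E
```

```text
(no output)
```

View pics/chk_side10.png

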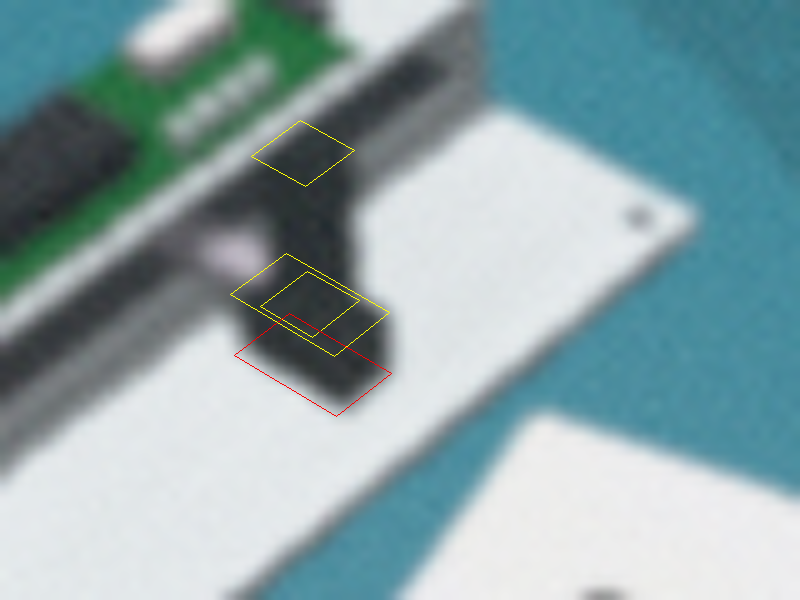

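View pics/chk_top10.png

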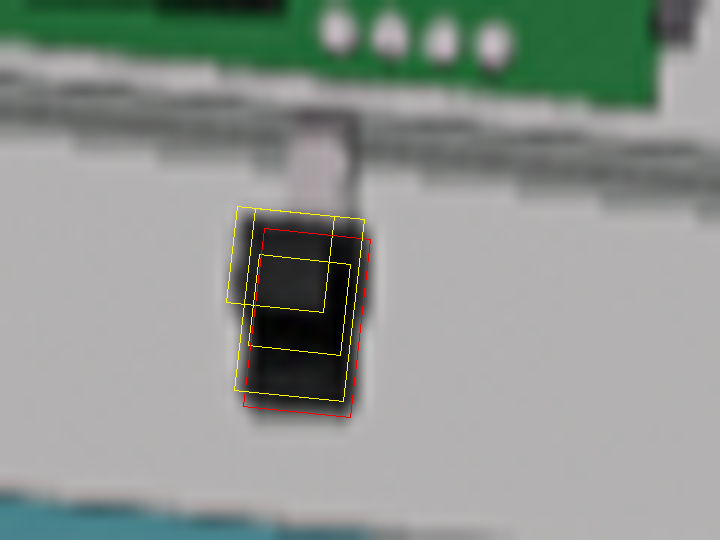

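The foot and post-top outlines match the home, level prediction to about 1 px in both views, and the bystanders are unmoved. Handing in.

```bash
python3 -c "
from plant import *
print(state()['time'],state()['contact_force']); print(job_done())"
```

```text
16.35 [ 0.83667698  0.47931868 -0.29550382]
the job is handed in; nothing more can be done
None
```

The key is standing in the notch, level and released, and I handed the job in at 16.35 s of the 67 s allowed; `job_done` gave no verdict.

- **What I did:** I gripped the post across its sides and put the arm in under the hood. I set the tooth down 85 mm to the right of the middle with about 7 N. I dragged it at roughly 10 mm/s until it dropped about 29 mm right of the middle, then lowered it in small steps until it rested on the notch floor. Then I opened the fingers and backed the arm away.
- **Depth:** the tool sat 8.0 mm below the track level when the tooth touched bottom, which matches the notch depth.
- **Forces:** the highest I read in steps where the key touched the holder was about 8 N, but I only saw readings at the end of each call.
- **Final pictures:** both views match the home, level pose to about 1 px, which is below the tilt limit. The bystanders in the last top view look unmoved, except the cup, which the arm hides there; the arm did not go near it.
- **One small disagreement:** in the top view the key may be turned a degree or two about vertical compared with my model. I did not measure this, and it is not one of the judged conditions.

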